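# Move the squeeze-lock stop and roll a roller up to it

## Robot

A 6-joint arm with a two-finger parallel gripper is mounted at the origin on the work surface; the furniture and walls round the work are solid. World frame = base frame: x ahead of the robot, y to its left, z up, the work surface at z = 0. Lengths are in m, angles in rad, forces in N, time in s.
With the tool pointing down it reaches from about 0.3 to 0.775 m from the base axis. Payload 14.6 kg.
Tool frame: the origin (TCP) lies midway between the tips of the shut fingers; the grasp point (between the pads) lies 19 mm behind it (ctrl.pinch_z is the distance from the TCP to the grasp point, in m); z points along the fingers, y is the line along which they close (so a half turn about z gives the same grasp; the last joint's range is limited). The gripper opens to 94 mm and grips with 3 to 60 N. Pads are 16 mm wide; open, the fingers measure 119 mm over their backs; the gripper's body (75 mm by 177 mm) begins 78 mm behind the grasp point.
Start: joints at [-1.186, 0.3, 1.521, -0, 1.321, -0.067], TCP at [0.24, -0.495, 0.18] pointing down, gripper open.
Joint ranges: [-3.03, 3.03], [-0.79, 2.21], [0.23, 2.52], [-1.04, 4.18], [0, 3.07], [-2.55, 2.55]. Speed limits (rad/s): [2.22, 2.22, 2.57, 3.14, 3.14, 3.14].

## Interface

Orientations are given as [roll, pitch, yaw] about the fixed x, y, z axes, in that order (R = Rz(yaw) Ry(pitch) Rx(roll)).
In Python, from station import ctrl gives the robot as it stands.
- The arm moves only by the tool jog_arm, never from a script. Its argument "motion" is a list of rows, each a list of 7 numbers: the shift along the tool's x, y, z in m, then the turn, a rotation vector about the tool's x, y, z in rad, then the opening, from -1 (shut) to 1 (fully open). In form: [[tx, ty, tz, rx, ry, rz, gripper], ...]. A call has 1 to 5 rows; each row shifts and turns the commanded pose from where the row before left it, along the tool's axes as they then stand; what a row does not reach is not made up. A row lasts 1/10 s, in which the tool goes at most 50 mm and 8.59 degrees, less where a joint would pass 70% of its speed; a pose out of reach is approached as far as the arm can. A call is refused whole if a number of a shift passes 0.05 or a number of a turn 0.15, either way. A call with a gripper value outside its range is refused whole. The fingers move at their own pace and stop on an object; "squeeze" is the grip in N (left out, the last holds). Time passes only in rows, so rows that do not move let the fingers close. It gives the time, the measured TCP pose, the force, the opening and the grip force at its end, in the units of the state.
- ctrl.get_obs(): the state, without advancing time (a new reading comes with each control period).
- ctrl.camera(name): name is "scene" or "top"; returns the picture (384x512x3 uint8, red, green, blue); there is no depth.
- ctrl.camera_model(name): a dict with "intrinsics" (3x3 intrinsics, pixels), "k1" (the pictures are not rectified: a ray, as slopes to the right and down, at radius r is drawn at 1 + k1 r^2 times it, then the intrinsics apply), "rvec" (rotation vector, rad) and "tvec" (3), from world to camera coordinates, as OpenCV has them. Camera axes: x right, y down, z forward; pixel columns grow to the right and rows downward; lengths in m; the calibration is good to about 2 mm. A picture is of the moment at which its call begins. camera_model takes no time and is no camera call.
- ctrl.hand_in(): hands the job in; it is judged then, once.
The state is a dict: "time_s": time; "qpos": joint angles; "joint_vel": joint speeds; "tau": joint torques, N m; "ee_pos": TCP position; "eef_rot": TCP orientation; "force": force on the tool from outside, world axes, zero at the start; "moment": the same for the moment, N m; "grip_width": finger opening in m; "grip_force": force on a finger pad.
Only numpy, scipy, OpenCV 4.12 (cv2) and the standard library are available. Lean on these libraries where they do the work, as an engineer would, in place of code of your own. Each camera call takes 0.05 s, during which the arm holds its last target. There are 200 camera calls.

## Task

On the roller track, pinch the stop's two red release buttons together, slide the stop all the way home to the yellow end plate, and let go so that it locks there; do not force it along without pinching. Then pick up the blue paddle by its wooden handle, use it to roll the grey roller gently along the track until it rests against the stop (never touch the roller with the gripper itself), and stand the paddle upright on its black mat again. Leave the mug and the white insulator beyond the track's end where they are.

Things in the scene. Friction and masses are not known exactly. Their poses are not given: they have to be found in the camera images.
- track: Fixed track, 98 mm wide (its x), y from -200 (open end) to +209 mm; floor 8 mm above the bench; side rails inner faces at x = -43 and +43 mm, tops at 34 mm. Yellow end plate, 46 mm high, at y = 197 to 209 mm. Origin: on the bench; y points along to the yellow plate, z up. A tall fixed white sheet stands close beyond its far rail (foot at world x = 0.52): move straight, not in wide arcs.
- stop (a joint): Travel in m of the black stop along the track's +y: its range is 0 to 0.140, and 0.140 is fully home at the yellow end plate. At rest two sprung brake shoes lock it (it takes about 20 N or more to force it); with both buttons pinched it slides with about 1 N.
- button_near (a joint): Inward travel in m of the red button on the stop's -x side (track axes), 0 = sprung out and locking, 0.007 = pressed fully in; the brake lets go within the first 1 to 2 mm. Press force 6 N at the start to 9 N at full travel; it springs back when let go.
- button_far (a joint): The same for the red button on the stop's +x side (it moves along the track's -x).
- stop_grip (a point): Point midway between the two red buttons, 70 mm above the bench; axes as the track's. The buttons are 34 mm long along the track and 28 mm high (56 to 84 mm above the bench); over their outer faces they measure 60 mm across the track (x) when out, 46 mm when pressed fully in. The stop's top is 94 mm above the bench.
- stop_face (a point): Middle of the stop's rubber-faced front (looking along the track's -y, towards the roller), 33 mm above the bench, the height of the roller's axis; axes as the track's. It is 29 mm on the -y side of stop_grip.
- roller: Loose grey roller with two orange bands, 50 mm in diameter, 80 mm long, 0.25 kg, lying across the track on its floor on the -y side of the stop. Origin: middle of its axis, 33 mm above the bench; its x axis is its axle, the others turn as it rolls. It rolls easily but coasts only a centimetre or so after a slow push.
- paddle: Loose blue push paddle, about 0.15 kg, standing upright on the mat: sole 50 mm (its x) by 70 mm (its y); the flat upright pushing face is its +x side, 25 mm from the origin, 70 mm wide and 63 mm high from the sole up; on top a wooden handle bar 22 mm thick (x), 70 mm long (y), 87 to 113 mm above the sole's underside, centred over the sole. Origin: centre of the sole's underside. z up.
- mat: Fixed square black rubber mat, 140 mm by 140 mm, 3 mm thick, where the paddle stands. Origin: centre of its underside, on the bench.
- mug: White mug, 95 mm high, a bystander. Origin: centre of its underside.
- insulator: White porcelain bobbin insulator, 42 mm across, 46 mm high, a bystander. Origin: centre of its underside.

How it is judged:
By the outcome, as a careful person would: the job done as asked, in the order asked, and still so for the second after the job is handed in, with the robot touching nothing.
It also fails if it takes over 72 s, if anything falls off the work surface, if the arm or the gripper's body presses on something with over 40 N, if the wrist force passes 120 N, or if a joint passes its speed limit or range.

## Working session

There is one attempt and no reset: what is moved stays moved. The work goes in short steps, Python scripts to look and compute and a tool call to move; the robot and the scene stay as the last step left them, time stands still between calls to the robot, and variables do not carry over. Pictures are saved under pics/ and viewed, at most 10 in all, crops included, and the job is handed in when it is done.

Besides the shell and the picture viewer there is one more tool, called after ">>>" as a command line: name --pt "numbers of a row" for each row, then --argument value for the rest. jog_arm: Moves the arm, as the interface text tells. Its arguments: {"type":"object","properties":{"motion":{"type":"array"},"squeeze":{"type":"number"}},"required":["motion"]}

```bash
mkdir -p pics
python3 - <<'E'
from station import ctrl
import cv2
o=ctrl.get_obs(); print(o['ee_pos'],o['eef_rot'],o['time_s'],ctrl.pinch_z)
for n in('scene','top'):
    cv2.imwrite(f'pics/{n}0.png',cv2.cvtColor(ctrl.camera(n),cv2.COLOR_RGB2BGR)); print(n,ctrl.camera_model(n))
E
```

```text
[ 0.24000057 -0.49455958  0.17919893] [-3.14047543e+00 -9.16561192e-05  4.51751680e-01] 0.0 0.0188
scene {'intrinsics': array([[374.54395821,   0.        , 257.34266119],
       [  0.        , 374.54395821, 192.48269361],
       [  0.        ,   0.        ,   1.        ]]), 'k1': -0.05586268728811349, 'rvec': array([ 1.60309229, -1.83905673,  0.83962725]), 'tvec': array([0.08904146, 0.33797342, 0.87439144])}
top {'intrinsics': array([[449.75977661,   0.        , 256.84469424],
       [  0.        , 449.75977661, 186.74971703],
       [  0.        ,   0.        ,   1.        ]]), 'k1': -0.15010954195365606, 'rvec': array([ 2.13646735, -2.09346462,  0.19808206]), 'tvec': array([0.0441942 , 0.4839257 , 1.50944989])}
```

View pics/scene0.png

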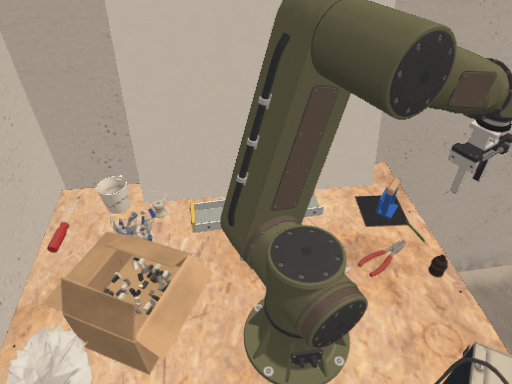

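View pics/top0.png

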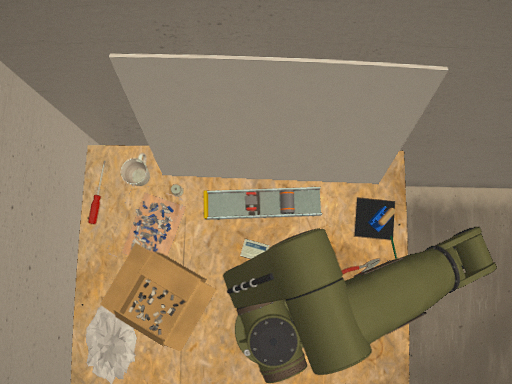

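```bash
cat > h.py <<'E'
import numpy as np,cv2
from station import ctrl
def cam(n):
    m=ctrl.camera_model(n);R=cv2.Rodrigues(m['rvec'])[0]
    return m['intrinsics'],m['k1'],R,m['tvec'],m['rvec']
def proj(n,P):
    K,k,R,t,rv=cam(n); return cv2.projectPoints(np.array(P,float).reshape(-1,1,3),rv,t,K,np.array([k,0,0,0.]))[0][:,0]
def ray(n,uv):
    K,k,R,t,_=cam(n); p=cv2.undistortPoints(np.array([[uv]],float),K,np.array([k,0,0,0.]))[0,0]
    return -R.T@t, R.T@np.array([p[0],p[1],1])
def atz(n,uv,z):
    c,d=ray(n,uv); return (c+d*(z-c[2])/d[2]).round(4)
def tri(a,b):  # uv in scene, uv in top
    c1,d1=ray('scene',a);c2,d2=ray('top',b)
    s=np.linalg.lstsq(np.c_[d1,-d2],c2-c1,rcond=None)[0]
    p,q=c1+s[0]*d1,c2+s[1]*d2; return ((p+q)/2).round(4),np.linalg.norm(p-q).round(4)
def bgr(n): return cv2.cvtColor(ctrl.camera(n),cv2.COLOR_RGB2BGR)
def crop(im,x0,y0,w,h,s): return cv2.resize(im[y0:y0+h,x0:x0+w],None,fx=s,fy=s,interpolation=cv2.INTER_CUBIC)
E
python3 - <<'E'
from h import *
t=cv2.imread('pics/top0.png');s=cv2.imread('pics/scene0.png')
a=crop(t,200,180,130,45,6)
b=crop(t,350,190,65,50,6);c=crop(s,350,170,65,60,6)
im=np.zeros((270+360,800,3),np.uint8);im[:270,:780]=a;im[270:570,:390]=b;im[270:630,400:790]=c
cv2.imwrite('pics/c0.png',im[:600])
E
```

```text
(no output)
```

View pics/c0.png

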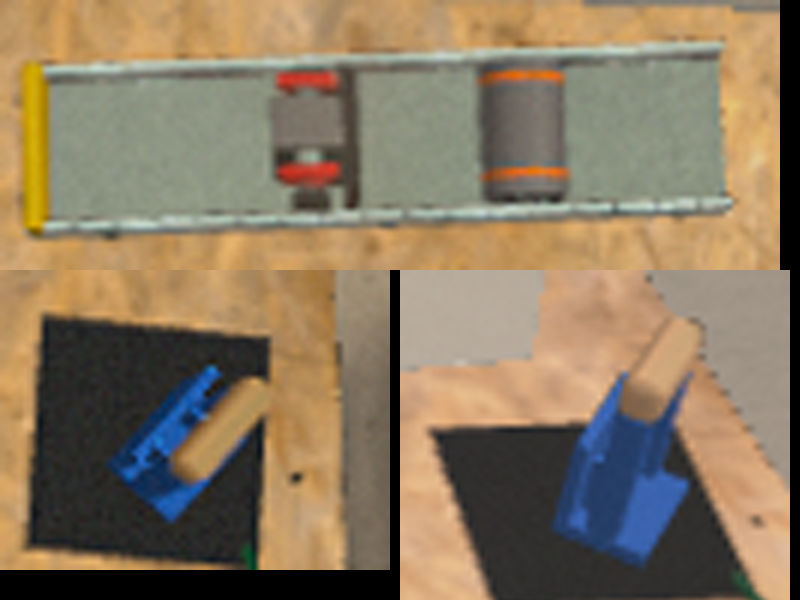

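Run:
```python
from h import *
T=lambda u,v:(200+u/6-.42,180+v/6-.42)
B=lambda u,v:(350+u/6-.42,190+(v-270)/6-.42)
S=lambda u,v:(350+(u-400)/6-.42,170+(v-270)/6-.42)
print('cams',ray('top',(256,190))[0],ray('scene',(256,190))[0])
for n,p,z in [('yfarL',(24,63),.046),('ynearL',(28,233),.046),('yfarR',(47,63),.046),('ynearR',(46,232),.046),('openfar',(722,46),.034),('opennear',(730,203),.034),('btnfar',(308,81),.084),('btnnear',(309,173),.084),('stoptop',(307,122),.094),('rollL',(481,133),.033),('rollR',(566,133),.033),('rc far',(522,66),.055),('rc near',(526,198),.045)]:
    print(n,atz('top',T(*p),z))
for p in [(44,315),(270,338),(28,547),(258,567)]: print('mat',atz('top',B(*p),.003))
for p in [(433,430),(675,425)]: print('matS',atz('scene',S(*p),.003))
for p in [(110,462),(170,520),(215,370)]: print('soleT',atz('top',B(*p),.003),atz('top',B(*p),.066))
for p in [(553,530),(640,565),(688,485)]: print('soleS',atz('scene',S(*p),.003))
print('bar ends top z.116', atz('top',B(258,385),.116),atz('top',B(185,472),.116))
print(tri(S(690,322),B(256,382)),tri(S(640,408),B(186,470)),tri(S(664,365),B(221,428)))
```

```text
cams [0.18114026 0.03787693 1.57490625] [-0.42857121  0.14250654  0.82627684]
yfarL [0.4678 0.2386 0.046 ]
ynearL [0.369  0.2321 0.046 ]
yfarR [0.4681 0.2252 0.046 ]
ynearR [0.3698 0.2218 0.046 ]
openfar [ 0.4882 -0.1665  0.034 ]
opennear [ 0.3959 -0.1707  0.034 ]
btnfar [0.4536 0.0732 0.084 ]
btnnear [0.4014 0.0714 0.084 ]
stoptop [0.4286 0.0729 0.094 ]
rollL [ 0.4343 -0.0265  0.033 ]
rollR [ 0.4352 -0.0757  0.033 ]
rc far [ 0.47   -0.0486  0.055 ]
rc near [ 0.3952 -0.0521  0.045 ]
mat [ 0.4612 -0.3033  0.003 ]
mat [ 0.4497 -0.4404  0.003 ]
mat [ 0.323  -0.2914  0.003 ]
mat [ 0.3128 -0.4288  0.003 ]
matS [ 0.4585 -0.3016  0.003 ]
matS [ 0.4433 -0.4381  0.003 ]
soleT [ 0.3738 -0.3412  0.003 ] [ 0.3661 -0.326   0.066 ]
soleT [ 0.34   -0.3764  0.003 ] [ 0.3336 -0.3598  0.066 ]
soleT [ 0.4298 -0.4061  0.003 ] [ 0.4198 -0.3883  0.066 ]
soleS [ 0.3718 -0.3385  0.003 ]
soleS [ 0.34   -0.3741  0.003 ]
soleS [ 0.3951 -0.4248  0.003 ]
bar ends top z.116 [ 0.4039 -0.3983  0.116 ] [ 0.355  -0.3557  0.116 ]
(array([ 0.4056, -0.401 ,  0.1104]), np.float64(0.0045)) (array([ 0.3588, -0.3607,  0.0967]), np.float64(0.0016)) (array([ 0.3812, -0.3802,  0.104 ]), np.float64(0.0004))
```

```bash
cat > plan.py <<'E'
from h import *
from scipy.spatial.transform import Rotation as Ro
def rot(yaw,tilt=0): return Ro.from_euler('xyz',[np.pi,0,yaw])*Ro.from_rotvec([tilt,0,0])
def plan(tgts,p0=None,R0=None):
    """tgts: list of (TCP xyz, Rotation, nrows); prints tool-axis rows"""
    o=ctrl.get_obs(); p=np.array(o['ee_pos']) if p0 is None else np.array(p0); R=Ro.from_euler('xyz',o['eef_rot']) if R0 is None else R0
    print('from',p.round(4),o['time_s'])
    for q,Q,n in tgts:
        dw=(R.inv()*Q).as_rotvec()/n; dp=(np.array(q)-p)/n
        for i in range(n):
            print(np.r_[R.inv().apply(dp),dw].round(4).tolist()); p=p+dp; R=R*Ro.from_rotvec(dw)
        print('--')
E
python3 - <<'E'
from plan import *
R=rot(1.63,-.105)
plan([([.4297,.0725,.18],R,15),([.4297,.0725,.0513],R,5)])
E
```

```text
from [ 0.24   -0.4946  0.1793] 0.1
[0.0279, -0.0285, -0.0, -0.0062, 0.0041, -0.0785]
[0.03, -0.0262, -0.0001, -0.0062, 0.0041, -0.0785]
[0.032, -0.0238, -0.0001, -0.0062, 0.0041, -0.0785]
[0.0338, -0.0212, -0.0001, -0.0062, 0.0041, -0.0785]
[0.0353, -0.0185, -0.0001, -0.0062, 0.0041, -0.0785]
[0.0367, -0.0157, -0.0, -0.0062, 0.0041, -0.0785]
[0.0378, -0.0127, 0.0, -0.0062, 0.0041, -0.0785]
[0.0387, -0.0097, 0.0001, -0.0062, 0.0041, -0.0785]
[0.0393, -0.0067, 0.0002, -0.0062, 0.0041, -0.0785]
[0.0397, -0.0036, 0.0003, -0.0062, 0.0041, -0.0785]
[0.0399, -0.0005, 0.0005, -0.0062, 0.0041, -0.0785]
[0.0398, 0.0027, 0.0007, -0.0062, 0.0041, -0.0785]
[0.0394, 0.0058, 0.0008, -0.0062, 0.0041, -0.0785]
[0.0389, 0.0088, 0.0011, -0.0062, 0.0041, -0.0785]
[0.038, 0.0118, 0.0013, -0.0062, 0.0041, -0.0785]
--
[0.0, -0.0027, 0.0256, 0.0, -0.0, 0.0]
[0.0, -0.0027, 0.0256, 0.0, -0.0, 0.0]
[0.0, -0.0027, 0.0256, 0.0, -0.0, 0.0]
[0.0, -0.0027, 0.0256, 0.0, -0.0, 0.0]
[0.0, -0.0027, 0.0256, 0.0, -0.0, 0.0]
--
```

>>> jog_arm --pt "0.028 -0.0285 0 -0.006 0.004 -0.0785 1" --pt "0.03 -0.026 0 -0.006 0.004 -0.0785 1" --pt "0.032 -0.024 0 -0.006 0.004 -0.0785 1" --pt "0.034 -0.021 0 -0.006 0.004 -0.0785 1" --pt "0.035 -0.0185 0 -0.006 0.004 -0.0785 1"

```text
time_s: 0.6
ee_pos: [0.3036, -0.3043, 0.1792]
eef_rot: [3.109, -0.014, 0.848]
force: [0.7, -1.3, 0.5]
grip_width: 0.0938
grip_force: 0.0
```

>>> jog_arm --pt "0.037 -0.0155 0 -0.006 0.004 -0.0785 1" --pt "0.038 -0.0125 0 -0.006 0.004 -0.0785 1" --pt "0.0385 -0.01 0 -0.006 0.004 -0.0785 1" --pt "0.039 -0.0065 0 -0.006 0.004 -0.0785 1" --pt "0.0395 -0.0035 0 -0.006 0.004 -0.0785 1"

```text
time_s: 1.1
ee_pos: [0.3671, -0.1157, 0.1803]
eef_rot: [3.072, -0.014, 1.241]
force: [1.2, -0.4, -0.6]
grip_width: 0.0937
grip_force: 0.0
```

>>> jog_arm --pt "0.04 -0.0005 0 -0.006 0.004 -0.0785 1" --pt "0.04 0.0025 0.0005 -0.006 0.004 -0.0785 1" --pt "0.0395 0.006 0.001 -0.006 0.004 -0.0785 1" --pt "0.039 0.009 0.001 -0.006 0.004 -0.0785 1" --pt "0.038 0.012 0.001 -0.006 0.004 -0.0785 1"

```text
time_s: 1.6
ee_pos: [0.4307, 0.0741, 0.1811]
eef_rot: [3.039, 0.0, 1.634]
force: [0.5, -0.7, 0.4]
grip_width: 0.0939
grip_force: 0.0
```

>>> jog_arm --pt "0 -0.003 0.026 0 0 0 1" --pt "0 -0.003 0.026 0 0 0 1" --pt "0 -0.003 0.026 0 0 0 1" --pt "0 -0.003 0.026 0 0 0 1" --pt "-0.001 -0.002 0.025 0 0 0 1"

```text
time_s: 2.1
ee_pos: [0.4295, 0.0713, 0.0503]
eef_rot: [3.04, 0.0, 1.631]
force: [0.4, -0.6, 0.2]
grip_width: 0.0939
grip_force: 0.0
```

Run:
```python
from h import *
print(ctrl.get_obs()['ee_pos'],ctrl.get_obs()['force'])
t=bgr('top');s=bgr('scene');cv2.imwrite('pics/t1.png',t);cv2.imwrite('pics/s1.png',s)
im=np.zeros((600,800,3),np.uint8);im[:288,:792]=crop(t,198,170,132,48,6);im[290:590,:780]=crop(s,185,130,156,60,5)
cv2.imwrite('pics/c1.png',im)
```

```text
[0.42950829 0.07128363 0.05026734] [ 0.36462302 -0.59286297  0.15982995]
```

View pics/c1.png

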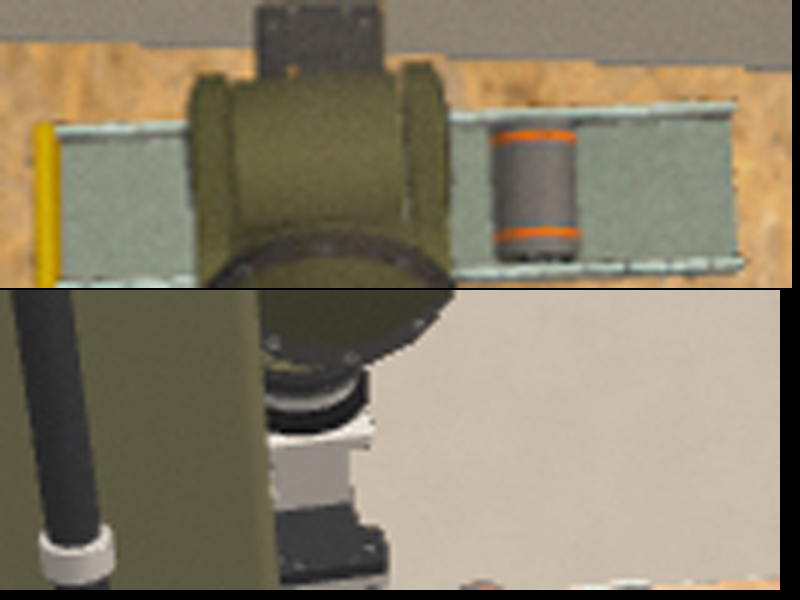

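The view is blocked by the wrist, with no contact force and the roller untouched (top crop 535,190). I'll close on the buttons.

>>> jog_arm --pt "0 0 0 0 0 0 -1" --pt "0 0 0 0 0 0 -1" --pt "0 0 0 0 0 0 -1" --pt "0 0 0 0 0 0 -1" --pt "0 0 0 0 0 0 -1" --squeeze 28

```text
time_s: 2.7
ee_pos: [0.4308, 0.0713, 0.0523]
eef_rot: [3.037, 0.0, 1.63]
force: [0.8, 0.7, 4.4]
grip_width: 0.0579
grip_force: 6.6
```

>>> jog_arm --pt "0 0 0 0 0 0 -1" --pt "0 0 0 0 0 0 -1" --pt "0 0 0 0 0 0 -1"

```text
time_s: 3.0
ee_pos: [0.4313, 0.0713, 0.0525]
eef_rot: [3.036, 0.0, 1.63]
force: [2.8, -0.1, 8.2]
grip_width: 0.0409
grip_force: 27.5
```

>>> jog_arm --pt "0.002 0 0 0 0 0 -1" --pt "0.002 0 0 0 0 0 -1" --pt "0 0 0 0 0 0 -1"

```text
time_s: 3.3
ee_pos: [0.4311, 0.0754, 0.0525]
eef_rot: [3.036, 0.0, 1.63]
force: [3.2, 0.3, 8.6]
grip_width: 0.0409
grip_force: 27.5
```

>>> jog_arm --pt "0.008 0 0 0 0 0 -1" --pt "0.01 0 0 0 0 0 -1" --pt "0.01 0 0 0 0 0 -1" --pt "0.01 0 0 0 0 0 -1" --pt "0.008 0 0 0 0 0 -1"

```text
time_s: 3.8
ee_pos: [0.4284, 0.1217, 0.0525]
eef_rot: [3.036, -0.0, 1.631]
force: [5.1, -0.8, 6.9]
grip_width: 0.0409
grip_force: 27.4
```

>>> jog_arm --pt "0.01 0 0 0 0 0 -1" --pt "0.01 0 0 0 0 0 -1" --pt "0.008 0 0 0 0 0 -1" --pt "0.005 0 0 0 0 0 -1" --pt "0 0 0 0 0 0 -1"

```text
time_s: 4.3
ee_pos: [0.4266, 0.1549, 0.0526]
eef_rot: [3.035, -0.001, 1.631]
force: [4.6, 1.5, 7.5]
grip_width: 0.0411
grip_force: 27.4
```

>>> jog_arm --pt "0.005 0 0 0 0 0 -1" --pt "0.005 0 0 0 0 0 -1" --pt "0.005 0 0 0 0 0 -1" --pt "0.005 0 0 0 0 0 -1" --pt "0.003 0 0 0 0 0 -1"

```text
time_s: 4.8
ee_pos: [0.4253, 0.1776, 0.0525]
eef_rot: [3.035, -0.0, 1.631]
force: [7.4, -1.6, 6.3]
grip_width: 0.0408
grip_force: 27.4
```

Run:
```python
from h import *
print(ctrl.get_obs()['ee_pos'],ctrl.get_obs()['force'])
t=bgr('top');s=bgr('scene')
im=np.zeros((600,800,3),np.uint8);im[:288,:792]=crop(t,198,170,132,48,6);im[290:600,:700]=crop(s,150,160,140,62,5)
cv2.imwrite('pics/c2.png',im)
```

```text
[0.42528534 0.1775662  0.05253744] [ 7.40153456 -1.60650213  6.27707526]
```

View pics/c2.png

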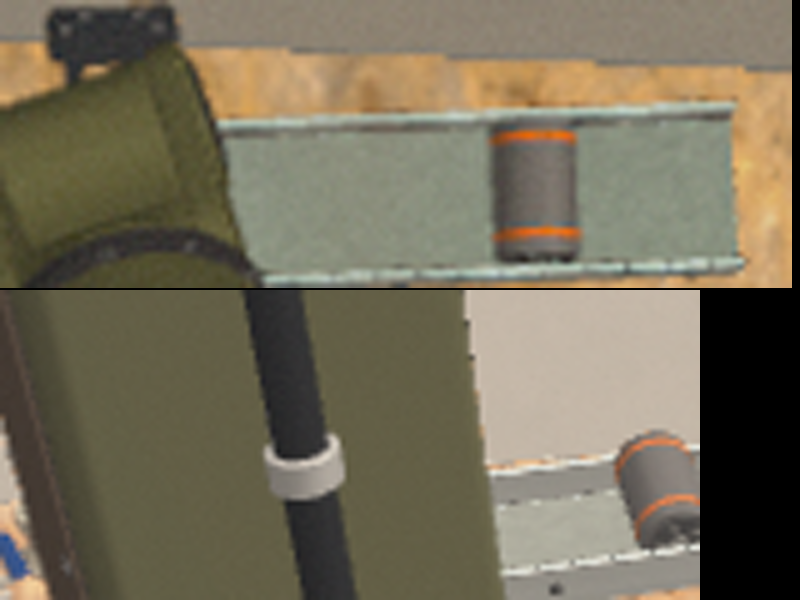

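>>> jog_arm --pt "0.003 0.0005 0 0 0 0 -1" --pt "0.003 0.0005 0 0 0 0 -1" --pt "0.003 0.0005 0 0 0 0 -1" --pt "0.003 0 0 0 0 0 -1" --pt "0 0 0 0 0 0 -1"

```text
time_s: 5.4
ee_pos: [0.425, 0.1896, 0.0525]
eef_rot: [3.038, -0.0, 1.631]
force: [-2.6, 0.4, 11.0]
grip_width: 0.0408
grip_force: 27.7
```

>>> jog_arm --pt "0.003 0 0 0 0 0 -1" --pt "0.003 0 0 0 0 0 -1" --pt "0.003 0 0 0 0 0 -1" --pt "0 0 0 0 0 0 -1"

```text
time_s: 5.8
ee_pos: [0.4245, 0.1975, 0.0523]
eef_rot: [3.038, 0.002, 1.631]
force: [0.1, -8.6, 10.6]
grip_width: 0.0406
grip_force: 27.6
```

>>> jog_arm --pt "0.002 0 0 0 0 0 -1" --pt "0 0 0 0 0 0 -1"

```text
time_s: 6.0
ee_pos: [0.4244, 0.1982, 0.0521]
eef_rot: [3.039, 0.004, 1.631]
force: [1.8, -20.5, 11.9]
grip_width: 0.0408
grip_force: 27.5
```

>>> jog_arm --pt "-0.0015 0 0 0 0 0 -1" --pt "0 0 0 0 0 0 1" --pt "0 0 0 0 0 0 1" --pt "0 0 0 0 0 0 1" --pt "0 0 0 0 0 0 1"

```text
time_s: 6.5
ee_pos: [0.4235, 0.1984, 0.0514]
eef_rot: [3.04, 0.0, 1.63]
force: [0.2, 0.0, -0.1]
grip_width: 0.07
grip_force: 0.0
```

>>> jog_arm --pt "0 0 0 0 0 0 1" --pt "0 0.002 -0.02 0 0 0 1" --pt "0 0.003 -0.03 0 0 0 1" --pt "0 0.003 -0.03 0 0 0 1" --pt "0 0.003 -0.03 0 0 0 1"

```text
time_s: 7.0
ee_pos: [0.4231, 0.1986, 0.1631]
eef_rot: [3.04, 0.0, 1.631]
force: [-0.5, -0.2, -0.7]
grip_width: 0.0938
grip_force: 0.0
```

Run:
```python
from plan import *
# fit check of paddle: draw wireframes of both candidate yaws on the early crops
t=cv2.imread('pics/top0.png');s=cv2.imread('pics/scene0.png')
out=np.zeros((600,780,3),np.uint8)
for j,yaw in enumerate([47.5,-132.5]):
    R=Ro.from_euler('z',yaw,degrees=True)
    c=np.array([.383,-.381,.003])
    f=[[25,35,0],[25,-35,0],[25,-35,63],[25,35,63],[25,35,0]]
    so=[[25,35,0],[25,-35,0],[-25,-35,0],[-25,35,0],[25,35,0]]
    h=[[11,35,113],[11,-35,113],[-11,-35,113],[-11,35,113],[11,35,113]]
    for k,(n,im,x0,y0) in enumerate([('top',t,355,195),('scene',s,365,172)]):
        cr=crop(im,x0,y0,60,48,6)
        for P,col in [(so,(0,255,255)),(f,(0,255,0)),(h,(0,0,255))]:
            q=(proj(n,c+R.apply(np.array(P)/1000))+.42-[x0,y0])*6
            cv2.polylines(cr,[q.astype(int)],False,col,1)
        out[j*300:j*300+288,k*390:k*390+360]=cr
cv2.imwrite('pics/p.png',out)
plan([([.30,-.20,.20],rot(.6),14),([.383,-.381,.20],rot(-.742),11)],p0=[.424,.197,.188])
```

```text
from [0.424 0.197 0.188] 7.0
[-0.0278, -0.0104, -0.0019, 0.0066, -0.0037, 0.0735]
[-0.0285, -0.0083, -0.0017, 0.0066, -0.0037, 0.0735]
[-0.029, -0.0062, -0.0016, 0.0066, -0.0037, 0.0735]
[-0.0294, -0.0041, -0.0014, 0.0066, -0.0037, 0.0735]
[-0.0296, -0.0019, -0.0013, 0.0066, -0.0037, 0.0735]
[-0.0297, 0.0002, -0.0012, 0.0066, -0.0037, 0.0735]
[-0.0296, 0.0024, -0.0011, 0.0066, -0.0037, 0.0735]
[-0.0293, 0.0046, -0.001, 0.0066, -0.0037, 0.0735]
[-0.0289, 0.0067, -0.0009, 0.0066, -0.0037, 0.0735]
[-0.0284, 0.0088, -0.0009, 0.0066, -0.0037, 0.0735]
[-0.0276, 0.0109, -0.0008, 0.0066, -0.0037, 0.0735]
[-0.0268, 0.0129, -0.0008, 0.0066, -0.0037, 0.0735]
[-0.0258, 0.0148, -0.0008, 0.0066, -0.0037, 0.0735]
[-0.0246, 0.0166, -0.0008, 0.0066, -0.0037, 0.0735]
--
[-0.0031, 0.0178, 0.0, 0.0, -0.0, 0.122]
[-0.0009, 0.0181, 0.0, 0.0, -0.0, 0.122]
[0.0013, 0.0181, 0.0, 0.0, -0.0, 0.122]
[0.0035, 0.0178, 0.0, 0.0, -0.0, 0.122]
[0.0057, 0.0172, 0.0, 0.0, -0.0, 0.122]
[0.0077, 0.0164, 0.0, 0.0, -0.0, 0.122]
[0.0096, 0.0153, 0.0, 0.0, -0.0, 0.122]
[0.0114, 0.014, 0.0, 0.0, -0.0, 0.122]
[0.0131, 0.0125, 0.0, 0.0, -0.0, 0.122]
[0.0145, 0.0109, 0.0, 0.0, -0.0, 0.122]
[0.0157, 0.009, 0.0, 0.0, -0.0, 0.122]
--
```

View pics/p.png

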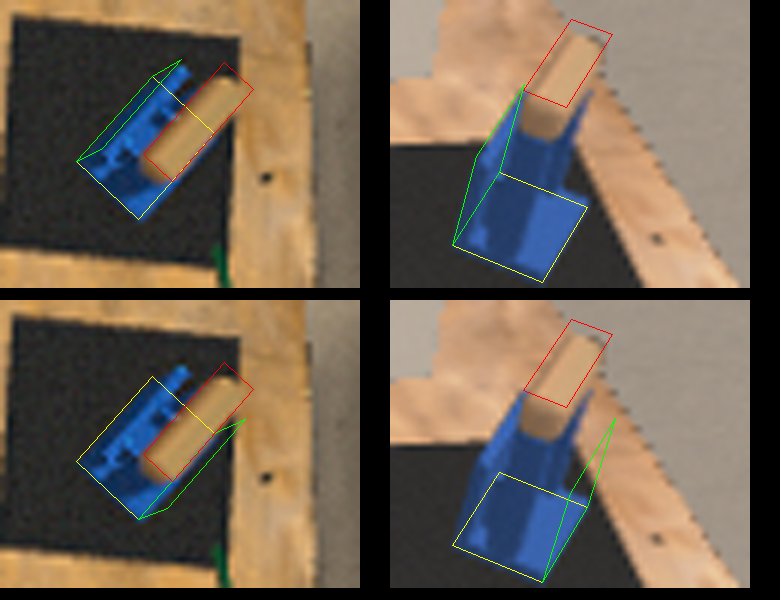

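Run:
```python
from plan import *
plan([([.382,-.382,.19],rot(-.733),20),([.382,-.382,.086],rot(-.733),4)])
im=bgr('top');cv2.imwrite('pics/t3.png',im)
```

```text
from [0.4231 0.1986 0.1631] 7.0
[-0.0289, -0.0036, -0.0017, 0.0025, -0.006, 0.1181]
[-0.0291, -0.0002, -0.0015, 0.0025, -0.006, 0.1181]
[-0.0289, 0.0032, -0.0014, 0.0025, -0.006, 0.1181]
[-0.0283, 0.0066, -0.0012, 0.0025, -0.006, 0.1181]
[-0.0274, 0.0099, -0.0011, 0.0025, -0.006, 0.1181]
[-0.026, 0.013, -0.0009, 0.0025, -0.006, 0.1181]
[-0.0243, 0.016, -0.0008, 0.0025, -0.006, 0.1181]
[-0.0223, 0.0188, -0.0007, 0.0025, -0.006, 0.1181]
[-0.0199, 0.0213, -0.0006, 0.0025, -0.006, 0.1181]
[-0.0173, 0.0235, -0.0006, 0.0025, -0.006, 0.1181]
[-0.0144, 0.0253, -0.0005, 0.0025, -0.006, 0.1181]
[-0.0113, 0.0268, -0.0005, 0.0025, -0.006, 0.1181]
[-0.0081, 0.028, -0.0005, 0.0025, -0.006, 0.1181]
[-0.0047, 0.0287, -0.0006, 0.0025, -0.006, 0.1181]
[-0.0013, 0.0291, -0.0006, 0.0025, -0.006, 0.1181]
[0.0021, 0.029, -0.0007, 0.0025, -0.006, 0.1181]
[0.0055, 0.0286, -0.0008, 0.0025, -0.006, 0.1181]
[0.0088, 0.0277, -0.0009, 0.0025, -0.006, 0.1181]
[0.012, 0.0265, -0.001, 0.0025, -0.006, 0.1181]
[0.0151, 0.0249, -0.0012, 0.0025, -0.006, 0.1181]
--
[0.0, -0.0, 0.026, 0.0, 0.0, 0.0]
[0.0, -0.0, 0.026, 0.0, 0.0, 0.0]
[0.0, -0.0, 0.026, 0.0, 0.0, 0.0]
[0.0, -0.0, 0.026, 0.0, 0.0, 0.0]
--
```

>>> jog_arm --pt "-0.029 -0.0035 -0.0017 0.0025 -0.006 0.118 1" --pt "-0.029 0 -0.0015 0.0025 -0.006 0.118 1" --pt "-0.029 0.003 -0.0014 0.0025 -0.006 0.118 1" --pt "-0.0285 0.0065 -0.0012 0.0025 -0.006 0.118 1" --pt "-0.0275 0.01 -0.0011 0.0025 -0.006 0.118 1"

```text
time_s: 7.55
ee_pos: [0.4128, 0.0521, 0.1687]
eef_rot: [3.06, -0.025, 1.036]
force: [-0.1, -0.1, -0.0]
grip_width: 0.0944
grip_force: 0.0
```

>>> jog_arm --pt "-0.026 0.013 -0.001 0.0025 -0.006 0.118 1" --pt "-0.0245 0.016 -0.001 0.0025 -0.006 0.118 1" --pt "-0.0225 0.019 -0.0007 0.0025 -0.006 0.118 1" --pt "-0.02 0.0215 -0.0006 0.0025 -0.006 0.118 1" --pt "-0.0175 0.0235 -0.0006 0.0025 -0.006 0.118 1"

```text
time_s: 8.05
ee_pos: [0.4024, -0.0939, 0.1756]
eef_rot: [3.091, -0.034, 0.444]
force: [0.1, 0.7, -0.6]
grip_width: 0.0938
grip_force: 0.0
```

>>> jog_arm --pt "-0.0145 0.0255 -0.0005 0.0025 -0.006 0.118 1" --pt "-0.0115 0.027 -0.0005 0.0025 -0.006 0.118 1" --pt "-0.008 0.028 -0.0005 0.0025 -0.006 0.118 1" --pt "-0.0045 0.0285 -0.0006 0.0025 -0.006 0.118 1" --pt "-0.0015 0.029 -0.0006 0.0025 -0.006 0.118 1"

```text
time_s: 8.55
ee_pos: [0.3922, -0.2391, 0.1821]
eef_rot: [3.122, -0.024, -0.147]
force: [0.0, 1.6, -0.7]
grip_width: 0.0937
grip_force: 0.0
```

>>> jog_arm --pt "0.002 0.029 -0.0007 0.0025 -0.006 0.118 1" --pt "0.0055 0.0285 -0.0008 0.0025 -0.006 0.118 1" --pt "0.009 0.0275 -0.001 0.0025 -0.006 0.118 1" --pt "0.012 0.0265 -0.001 0.0025 -0.006 0.118 1" --pt "0.015 0.025 -0.001 0.0025 -0.006 0.118 1"

```text
time_s: 9.05
ee_pos: [0.3821, -0.3839, 0.1884]
eef_rot: [-3.141, 0.001, -0.737]
force: [0.6, 1.1, 0.3]
grip_width: 0.0936
grip_force: 0.0
```

Run:
```python
from plan import *
plan([([.382,-.382,.086],rot(-.733),4)])
t=bgr('top');s=bgr('scene');cv2.imwrite('pics/t4.png',t);cv2.imwrite('pics/s4.png',s)
im=np.zeros((600,800,3),np.uint8);im[:288,:792]=crop(t,198,170,132,48,6);im[290:600,:400]=crop(s,350,150,80,62,5);im[290:590,400:]=crop(t,350,180,80,60,5)
cv2.imwrite('pics/c4.png',im)
```

```text
from [ 0.3821 -0.3839  0.1884] 9.05
[-0.0003, -0.0003, 0.0256, -0.0002, 0.0003, -0.001]
[-0.0003, -0.0003, 0.0256, -0.0002, 0.0003, -0.001]
[-0.0003, -0.0003, 0.0256, -0.0002, 0.0003, -0.001]
[-0.0003, -0.0003, 0.0256, -0.0002, 0.0003, -0.001]
--
```

View pics/c4.png

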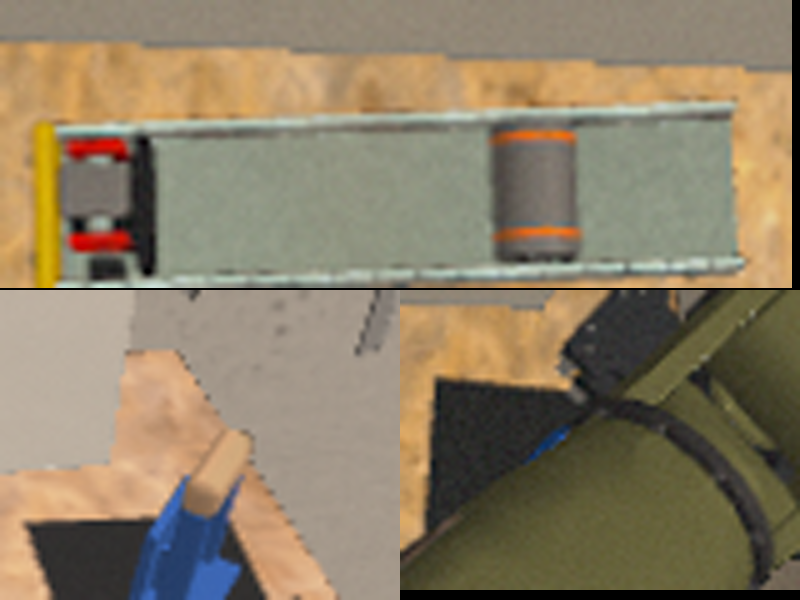

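The stop is home at the yellow plate (crop 100,190) with its buttons sprung out, and the roller is unmoved. Next I descend on the paddle.

>>> jog_arm --pt "0 0 0.026 0 0 0 1" --pt "-0.0005 -0.0005 0.026 0 0 0 1" --pt "-0.0005 -0.0005 0.026 0 0 0 1" --pt "0 0 0.026 0 0 0 1" --pt "0 0 0 0 0 0 1"

```text
time_s: 9.65
ee_pos: [0.3812, -0.3794, 0.0817]
eef_rot: [-3.14, 0.006, -0.73]
force: [0.2, -0.5, -0.1]
grip_width: 0.0942
grip_force: 0.0
```

>>> jog_arm --pt "0 0 0 0 0 0 -1" --pt "0 0 0 0 0 0 -1" --pt "0 0 0 0 0 0 -1" --pt "0 0 0 0 0 0 -1" --pt "0 0 0 0 0 0 -1" --squeeze 15

```text
time_s: 10.15
ee_pos: [0.3824, -0.3816, 0.0854]
eef_rot: [-3.141, -0.001, -0.732]
force: [-0.8, -0.5, 1.2]
grip_width: 0.0576
grip_force: 0.0
```

>>> jog_arm --pt "0 0 0 0 0 0 -1" --pt "0 0 0 0 0 0 -1" --pt "0 0 0 0 0 0 -1" --pt "0 0 0 0 0 0 -1" --pt "0 0 0 0 0 0 -1" --squeeze 30

```text
time_s: 10.65
ee_pos: [0.3823, -0.3814, 0.0849]
eef_rot: [-3.141, 0.0, -0.732]
force: [0.8, 1.5, 0.6]
grip_width: 0.0212
grip_force: 30.0
```

Run:
```python
from plan import *
R=rot(.053)
plan([([.3823,-.3814,.145],rot(-.732),3),([.4385,-.118,.145],R,12),([.4385,-.118,.096],R,5)])
```

```text
from [ 0.3823 -0.3814  0.0849] 10.65
[-0.0, -0.0, -0.02, -0.0002, 0.0001, -0.0]
[-0.0, -0.0, -0.02, -0.0002, 0.0001, -0.0]
[-0.0, -0.0, -0.02, -0.0002, 0.0001, -0.0]
--
[-0.0112, -0.0195, -0.0, 0.0, 0.0, -0.0654]
[-0.0099, -0.0201, -0.0, 0.0, 0.0, -0.0654]
[-0.0086, -0.0208, -0.0, 0.0, 0.0, -0.0654]
[-0.0072, -0.0213, -0.0, 0.0, 0.0, -0.0654]
[-0.0058, -0.0217, -0.0, 0.0, 0.0, -0.0654]
[-0.0043, -0.022, -0.0, 0.0, 0.0, -0.0654]
[-0.0029, -0.0223, -0.0, 0.0, 0.0, -0.0654]
[-0.0014, -0.0224, -0.0, 0.0, 0.0, -0.0654]
[0.0, -0.0224, -0.0, 0.0, 0.0, -0.0654]
[0.0015, -0.0224, -0.0, 0.0, 0.0, -0.0654]
[0.003, -0.0222, -0.0, 0.0, 0.0, -0.0654]
[0.0044, -0.022, -0.0, 0.0, 0.0, -0.0654]
--
[0.0, 0.0, 0.0098, 0.0, -0.0, 0.0]
[0.0, 0.0, 0.0098, 0.0, -0.0, 0.0]
[0.0, 0.0, 0.0098, 0.0, -0.0, 0.0]
[0.0, 0.0, 0.0098, 0.0, -0.0, 0.0]
[0.0, 0.0, 0.0098, 0.0, -0.0, 0.0]
--
```

>>> jog_arm --pt "0 0 -0.02 0 0 0 -1" --pt "0 0 -0.02 0 0 0 -1" --pt "0 0 -0.02 0 0 0 -1"

```text
time_s: 10.95
ee_pos: [0.3821, -0.3813, 0.1453]
eef_rot: [-3.141, 0.001, -0.732]
force: [-0.4, 0.1, -1.9]
grip_width: 0.0215
grip_force: 30.0
```

>>> jog_arm --pt "-0.011 -0.0195 0 0 0 -0.0655 -1" --pt "-0.01 -0.02 0 0 0 -0.0655 -1" --pt "-0.0085 -0.021 0 0 0 -0.0655 -1" --pt "-0.007 -0.0215 0 0 0 -0.0655 -1" --pt "-0.006 -0.0215 0 0 0 -0.0655 -1"

```text
time_s: 11.45
ee_pos: [0.4058, -0.2707, 0.1447]
eef_rot: [-3.141, 0.0, -0.402]
force: [0.3, 1.0, -2.0]
grip_width: 0.0215
grip_force: 30.0
```

>>> jog_arm --pt "-0.0045 -0.022 0 0 0 -0.0655 -1" --pt "-0.003 -0.0225 0 0 0 -0.0655 -1" --pt "-0.0015 -0.0225 0 0 0 -0.0655 -1" --pt "0 -0.0225 0 0 0 -0.0655 -1" --pt "0.0015 -0.0225 0 0 0 -0.0655 -1"

```text
time_s: 11.95
ee_pos: [0.4289, -0.1604, 0.1449]
eef_rot: [-3.141, 0.0, -0.074]
force: [-0.4, -0.8, -1.6]
grip_width: 0.0215
grip_force: 30.0
```

>>> jog_arm --pt "0.003 -0.022 0 0 0 -0.0655 -1" --pt "0.0045 -0.022 0 0 0 -0.065 -1" --pt "0 0 0 0 0 0 -1" --pt "0 0 0 0 0 0 -1"

```text
time_s: 12.35
ee_pos: [0.4384, -0.1176, 0.1449]
eef_rot: [-3.141, 0.0, 0.053]
force: [-0.2, -1.1, -1.5]
grip_width: 0.0212
grip_force: 30.0
```

Run:
```python
from plan import *
R=rot(.053)
plan([([.4385,-.118,.094],R,5)])
t=bgr('top');s=bgr('scene');cv2.imwrite('pics/t5.png',t);cv2.imwrite('pics/s5.png',s)
im=np.zeros((600,800,3),np.uint8);im[:276,:792]=crop(t,198,178,132,46,6);im[278:598,:720]=crop(s,250,160,90,40,8)
cv2.imwrite('pics/c5.png',im)
```

```text
from [ 0.4384 -0.1176  0.1449] 12.35
[0.0, 0.0001, 0.0102, -0.0001, 0.0, 0.0001]
[0.0, 0.0001, 0.0102, -0.0001, 0.0, 0.0001]
[0.0, 0.0001, 0.0102, -0.0001, 0.0, 0.0001]
[0.0, 0.0001, 0.0102, -0.0001, 0.0, 0.0001]
[0.0, 0.0001, 0.0102, -0.0001, 0.0, 0.0001]
--
```

View pics/c5.png

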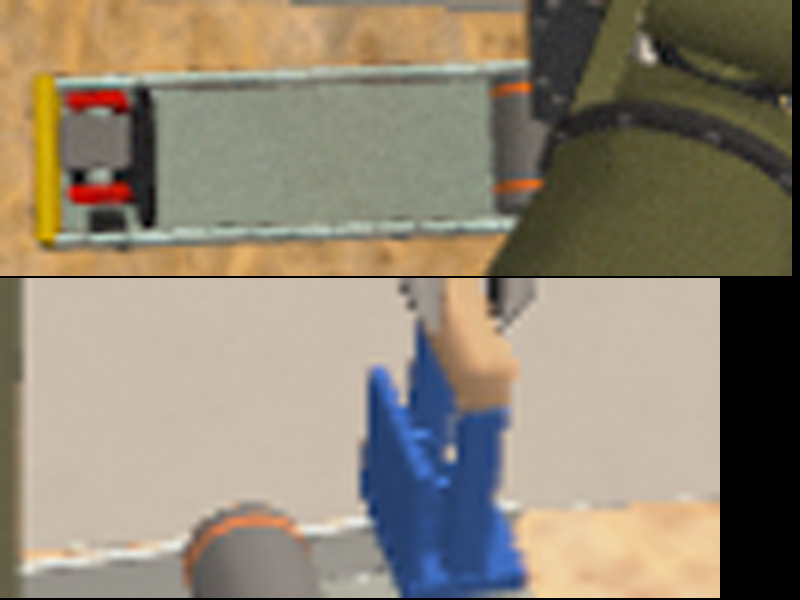

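The paddle hangs upright behind the roller, with its flat face (crop 390,480) towards it (255,550). I'll lower it slowly.

>>> jog_arm --pt "0 0 0.01 0 0 0 -1" --pt "0 0 0.01 0 0 0 -1" --pt "0 0 0.01 0 0 0 -1" --pt "0 0 0.01 0 0 0 -1" --pt "0 0 0.01 0 0 0 -1"

```text
time_s: 12.95
ee_pos: [0.4383, -0.1177, 0.0939]
eef_rot: [-3.141, 0.0, 0.053]
force: [-0.1, -0.1, -2.1]
grip_width: 0.0214
grip_force: 30.0
```

>>> jog_arm --pt "0 -0.002 0 0 0 0 -1" --pt "0 -0.003 0 0 0 0 -1" --pt "0 -0.003 0 0 0 0 -1" --pt "0 -0.003 0 0 0 0 -1" --pt "0 -0.003 0 0 0 0 -1"

```text
time_s: 13.45
ee_pos: [0.4379, -0.1034, 0.0953]
eef_rot: [-3.141, -0.001, 0.054]
force: [-0.2, 1.3, -1.2]
grip_width: 0.0212
grip_force: 30.0
```

>>> jog_arm --pt "0 -0.003 0 0 0 0 -1" --pt "0 -0.003 0 0 0 0 -1" --pt "0 -0.003 0 0 0 0 -1" --pt "0 -0.004 0 0 0 0 -1" --pt "0 -0.004 0 0 0 0 -1"

```text
time_s: 13.95
ee_pos: [0.4367, -0.0863, 0.095]
eef_rot: [-3.141, -0.0, 0.053]
force: [-0.2, 0.6, -1.4]
grip_width: 0.0212
grip_force: 30.0
```

>>> jog_arm --pt "0 -0.004 0 0 0 0 -1" --pt "0 -0.004 0 0 0 0 -1" --pt "0 -0.004 0 0 0 0 -1" --pt "0 -0.004 0 0 0 0 -1" --pt "0 -0.004 0 0 0 0 -1"

```text
time_s: 14.45
ee_pos: [0.4357, -0.0664, 0.095]
eef_rot: [-3.141, -0.0, 0.053]
force: [-0.3, 1.0, -1.7]
grip_width: 0.0217
grip_force: 30.0
```

>>> jog_arm --pt "0 -0.004 0 0 0 0 -1" --pt "0 -0.004 0 0 0 0 -1" --pt "0 -0.004 0 0 0 0 -1" --pt "0 -0.004 0 0 0 0 -1" --pt "0 -0.004 0 0 0 0 -1"

```text
time_s: 14.95
ee_pos: [0.4346, -0.0464, 0.095]
eef_rot: [-3.141, -0.0, 0.053]
force: [0.5, 0.3, -1.9]
grip_width: 0.0215
grip_force: 30.0
```

No sideways contact, so I'll keep going.

>>> jog_arm --pt "0 -0.004 0 0 0 0 -1" --pt "0 -0.004 0 0 0 0 -1" --pt "0 -0.004 0 0 0 0 -1" --pt "0 -0.004 0 0 0 0 -1" --pt "0 -0.004 0 0 0 0 -1"

```text
time_s: 15.45
ee_pos: [0.4336, -0.0264, 0.095]
eef_rot: [-3.141, -0.0, 0.053]
force: [0.7, -0.3, -2.2]
grip_width: 0.0214
grip_force: 30.0
```

>>> jog_arm --pt "0 -0.004 0 0 0 0 -1" --pt "0 -0.004 0 0 0 0 -1" --pt "0 -0.004 0 0 0 0 -1" --pt "0 -0.004 0 0 0 0 -1" --pt "0 -0.004 0 0 0 0 -1"

```text
time_s: 15.95
ee_pos: [0.4325, -0.0065, 0.095]
eef_rot: [-3.141, -0.0, 0.053]
force: [0.3, -0.3, -1.7]
grip_width: 0.0217
grip_force: 30.0
```

>>> jog_arm --pt "0 -0.004 0 0 0 0 -1" --pt "0 -0.004 0 0 0 0 -1" --pt "0 -0.004 0 0 0 0 -1" --pt "0 -0.004 0 0 0 0 -1" --pt "0 -0.004 0 0 0 0 -1"

```text
time_s: 16.45
ee_pos: [0.4314, 0.0135, 0.095]
eef_rot: [-3.141, -0.0, 0.053]
force: [1.1, -0.9, -1.4]
grip_width: 0.0213
grip_force: 30.0
```

>>> jog_arm --pt "0 -0.004 0 0 0 0 -1" --pt "0 -0.004 0 0 0 0 -1" --pt "0 -0.004 0 0 0 0 -1" --pt "0 -0.004 0 0 0 0 -1" --pt "0 -0.004 0 0 0 0 -1"

```text
time_s: 16.95
ee_pos: [0.4304, 0.0335, 0.0951]
eef_rot: [-3.141, -0.0, 0.053]
force: [0.8, 0.7, -2.1]
grip_width: 0.0216
grip_force: 30.0
```

>>> jog_arm --pt "0 -0.004 0 0 0 0 -1" --pt "0 -0.004 0 0 0 0 -1" --pt "0 -0.004 0 0 0 0 -1" --pt "0 -0.003 0 0 0 0 -1" --pt "0 -0.003 0 0 0 0 -1"

```text
time_s: 17.45
ee_pos: [0.4294, 0.0514, 0.0951]
eef_rot: [-3.141, -0.0, 0.053]
force: [-0.7, 0.6, -1.0]
grip_width: 0.0215
grip_force: 30.0
```

>>> jog_arm --pt "0 -0.003 0 0 0 0 -1" --pt "0 -0.002 0 0 0 0 -1" --pt "0 -0.002 0 0 0 0 -1" --pt "0 -0.002 0 0 0 0 -1" --pt "0 -0.002 0 0 0 0 -1"

```text
time_s: 17.95
ee_pos: [0.4288, 0.0622, 0.0951]
eef_rot: [-3.141, -0.0, 0.053]
force: [0.3, 0.2, -2.2]
grip_width: 0.0213
grip_force: 30.0
```

>>> jog_arm --pt "0 -0.002 0 0 0 0 -1" --pt "0 -0.002 0 0 0 0 -1" --pt "0 -0.002 0 0 0 0 -1" --pt "0 -0.002 0 0 0 0 -1" --pt "0 -0.002 0 0 0 0 -1"

```text
time_s: 18.45
ee_pos: [0.4283, 0.0723, 0.0951]
eef_rot: [-3.141, -0.0, 0.053]
force: [-0.3, -0.3, -1.4]
grip_width: 0.0214
grip_force: 30.0
```

>>> jog_arm --pt "0 -0.002 0 0 0 0 -1" --pt "0 -0.002 0 0 0 0 -1" --pt "0 -0.002 0 0 0 0 -1" --pt "0 -0.002 0 0 0 0 -1" --pt "0 -0.0015 0 0 0 0 -1"

```text
time_s: 18.95
ee_pos: [0.4278, 0.0817, 0.0951]
eef_rot: [-3.141, -0.0, 0.053]
force: [0.5, 0.1, -1.8]
grip_width: 0.0216
grip_force: 30.0
```

Run:
```python
from h import *
t=bgr('top');s=bgr('scene');print(ctrl.get_obs()['ee_pos'],ctrl.get_obs()['force'])
im=np.zeros((600,800,3),np.uint8);im[:276,:792]=crop(t,198,178,132,46,6);im[278:598,:640]=crop(s,180,160,80,40,8)
cv2.imwrite('pics/c6.png',im)
```

```text
[0.42776002 0.08175404 0.0950738 ] [-0.64659746  0.60002646 -1.69239398]
```

View pics/c6.png

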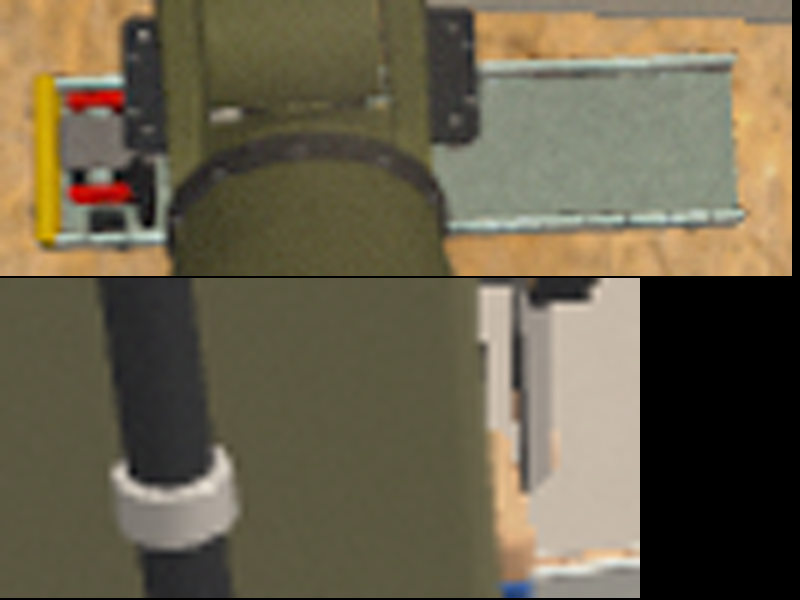

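The wrist hides the roller, but the track behind it is empty, so it is rolling ahead. I'll go on in small steps, watching the force.

>>> jog_arm --pt "0 -0.0015 0 0 0 0 -1" --pt "0 -0.0015 0 0 0 0 -1" --pt "0 -0.0015 0 0 0 0 -1" --pt "0 -0.0015 0 0 0 0 -1" --pt "0 0 0 0 0 0 -1"

```text
time_s: 19.55
ee_pos: [0.4275, 0.0877, 0.0951]
eef_rot: [-3.141, -0.0, 0.054]
force: [-0.3, -0.2, -3.4]
grip_width: 0.0212
grip_force: 30.0
```

>>> jog_arm --pt "0 -0.001 0 0 0 0 -1" --pt "0 -0.001 0 0 0 0 -1" --pt "0 -0.0005 0 0 0 0 -1" --pt "0 0 0 0 0 0 -1"

```text
time_s: 19.95
ee_pos: [0.4274, 0.0901, 0.0951]
eef_rot: [-3.141, -0.0, 0.053]
force: [0.4, 0.2, -1.4]
grip_width: 0.0217
grip_force: 30.0
```

>>> jog_arm --pt "0 -0.001 0 0 0 0 -1" --pt "0 -0.001 0 0 0 0 -1" --pt "0 -0.001 0 0 0 0 -1" --pt "0 0 0 0 0 0 -1"

```text
time_s: 20.35
ee_pos: [0.4271, 0.0932, 0.0951]
eef_rot: [-3.141, -0.0, 0.053]
force: [0.3, 0.1, -1.0]
grip_width: 0.0211
grip_force: 30.0
```

>>> jog_arm --pt "0 -0.001 0 0 0 0 -1" --pt "0 -0.0005 0 0 0 0 -1" --pt "0 0 0 0 0 0 -1"

```text
time_s: 20.65
ee_pos: [0.4271, 0.0946, 0.0951]
eef_rot: [-3.141, -0.0, 0.053]
force: [0.3, -0.5, -2.0]
grip_width: 0.0216
grip_force: 30.0
```

>>> jog_arm --pt "0 -0.001 0 0 0 0 -1" --pt "0 -0.0005 0 0 0 0 -1" --pt "0 0 0 0 0 0 -1"

```text
time_s: 20.95
ee_pos: [0.4271, 0.0961, 0.0951]
eef_rot: [-3.141, -0.0, 0.053]
force: [-0.4, -1.6, -1.1]
grip_width: 0.0213
grip_force: 30.0
```

>>> jog_arm --pt "0 -0.0005 0 0 0 0 -1" --pt "0 -0.0005 0 0 0 0 -1" --pt "0 0 0 0 0 0 -1" --pt "0 0 0 0 0 0 -1"

```text
time_s: 21.35
ee_pos: [0.427, 0.0969, 0.0952]
eef_rot: [-3.142, -0.0, 0.053]
force: [0.2, -3.9, 0.3]
grip_width: 0.0216
grip_force: 30.0
```

>>> jog_arm --pt "0 0.001 0 0 0 0 -1" --pt "0 0.001 0 0 0 0 -1" --pt "0 0.004 0 0 0 0 -1" --pt "0 0.008 0 0 0 0 -1" --pt "0 0.01 0 0 0 0 -1"

```text
time_s: 21.85
ee_pos: [0.4282, 0.0725, 0.095]
eef_rot: [-3.141, -0.0, 0.054]
force: [-0.5, -0.1, -1.6]
grip_width: 0.0214
grip_force: 30.0
```

>>> jog_arm --pt "0 0.012 -0.005 0 0 0 -1" --pt "0 0.005 -0.015 0 0 0 -1" --pt "0 0 -0.015 0 0 0 -1" --pt "0 0 -0.015 0 0 0 -1" --pt "0 0 0 0 0 0 -1"

```text
time_s: 22.35
ee_pos: [0.4301, 0.0554, 0.1469]
eef_rot: [-3.141, -0.004, 0.053]
force: [-0.7, -0.6, -2.2]
grip_width: 0.0211
grip_force: 30.0
```

Run:
```python
from plan import *
plan([([.4385,-.16,.145],rot(.053),6),([.3823,-.3814,.145],rot(-.732),10),([.3823,-.3814,.0857],rot(-.732),5)])
```

```text
from [0.4301 0.0554 0.1469] 22.35
[-0.0005, 0.0359, 0.0003, -0.0001, -0.0006, -0.0001]
[-0.0005, 0.0359, 0.0003, -0.0001, -0.0006, -0.0001]
[-0.0005, 0.0359, 0.0003, -0.0001, -0.0006, -0.0001]
[-0.0005, 0.0359, 0.0003, -0.0001, -0.0006, -0.0001]
[-0.0005, 0.0359, 0.0003, -0.0001, -0.0006, -0.0001]
[-0.0005, 0.0359, 0.0003, -0.0001, -0.0006, -0.0001]
--
[-0.0068, 0.0218, 0.0, 0.0, -0.0, 0.0785]
[-0.0051, 0.0223, 0.0, 0.0, -0.0, 0.0785]
[-0.0033, 0.0226, 0.0, 0.0, -0.0, 0.0785]
[-0.0015, 0.0228, 0.0, 0.0, -0.0, 0.0785]
[0.0003, 0.0228, 0.0, 0.0, -0.0, 0.0785]
[0.0021, 0.0227, 0.0, 0.0, -0.0, 0.0785]
[0.0039, 0.0225, 0.0, 0.0, -0.0, 0.0785]
[0.0056, 0.0221, 0.0, 0.0, -0.0, 0.0785]
[0.0073, 0.0216, 0.0, 0.0, -0.0, 0.0785]
[0.009, 0.021, 0.0, 0.0, -0.0, 0.0785]
--
[0.0, 0.0, 0.0119, 0.0, 0.0, -0.0]
[0.0, 0.0, 0.0119, 0.0, 0.0, -0.0]
[0.0, 0.0, 0.0119, 0.0, 0.0, -0.0]
[0.0, 0.0, 0.0119, 0.0, 0.0, -0.0]
[0.0, 0.0, 0.0119, 0.0, 0.0, -0.0]
--
```

>>> jog_arm --pt "-0.0005 0.03 0 0 0 0 -1" --pt "-0.0005 0.036 0 0 0 0 -1" --pt "-0.0005 0.036 0 0 0 0 -1" --pt "-0.0005 0.036 0 0 0 0 -1" --pt "-0.0005 0.036 0 0 0 0 -1"

```text
time_s: 22.85
ee_pos: [0.4354, -0.1197, 0.1444]
eef_rot: [-3.141, 0.0, 0.053]
force: [0.4, 0.5, -1.5]
grip_width: 0.0213
grip_force: 30.0
```

>>> jog_arm --pt "-0.0005 0.041 0 0 0 0 -1" --pt "-0.007 0.022 0 0 0 0.0785 -1" --pt "-0.005 0.0225 0 0 0 0.0785 -1" --pt "-0.0035 0.0225 0 0 0 0.0785 -1" --pt "-0.0015 0.023 0 0 0 0.0785 -1"

```text
time_s: 23.35
ee_pos: [0.4139, -0.2491, 0.1442]
eef_rot: [-3.141, 0.001, -0.264]
force: [0.2, -0.1, -2.7]
grip_width: 0.0211
grip_force: 30.0
```

>>> jog_arm --pt "0.0005 0.023 0 0 0 0.0785 -1" --pt "0.002 0.0225 0 0 0 0.0785 -1" --pt "0.004 0.0225 0 0 0 0.0785 -1" --pt "0.0055 0.022 0 0 0 0.0785 -1" --pt "0.0075 0.0215 0 0 0 0.0785 -1"

```text
time_s: 23.85
ee_pos: [0.3863, -0.3595, 0.1441]
eef_rot: [-3.141, 0.001, -0.657]
force: [-0.2, 0.4, -2.1]
grip_width: 0.0213
grip_force: 30.0
```

>>> jog_arm --pt "0.009 0.021 0 0 0 0.0785 -1" --pt "0 0 0 0 0 0 -1" --pt "0 0 0 0 0 0 -1"

```text
time_s: 24.15
ee_pos: [0.3811, -0.3805, 0.1441]
eef_rot: [-3.141, 0.001, -0.731]
force: [0.7, 1.0, -2.1]
grip_width: 0.0215
grip_force: 30.0
```

Run:
```python
from plan import *
plan([([.3823,-.3814,.0875],rot(-.732),5)])
```

```text
from [ 0.3811 -0.3805  0.1441] 24.15
[0.0003, -0.0, 0.0113, -0.0001, 0.0003, 0.0001]
[0.0003, -0.0, 0.0113, -0.0001, 0.0003, 0.0001]
[0.0003, -0.0, 0.0113, -0.0001, 0.0003, 0.0001]
[0.0003, -0.0, 0.0113, -0.0001, 0.0003, 0.0001]
[0.0003, -0.0, 0.0113, -0.0001, 0.0003, 0.0001]
--
```

>>> jog_arm --pt "-0.0045 -0.0095 0.0115 0 0 0 -1" --pt "0 0 0.0115 0 0 0 -1" --pt "0 0 0.0115 0 0 0 -1" --pt "0 0 0.0115 0 0 0 -1" --pt "0 0 0.0105 0 0 0 -1"

```text
time_s: 24.65
ee_pos: [0.3846, -0.3701, 0.0871]
eef_rot: [-3.141, 0.001, -0.731]
force: [0.1, -0.6, -1.9]
grip_width: 0.0214
grip_force: 30.0
```

>>> jog_arm --pt "0 0 0.001 0 0 0 -1" --pt "0 0 0.001 0 0 0 -1" --pt "0 0 0 0 0 0 -1" --pt "0 0 0 0 0 0 -1"

```text
time_s: 25.05
ee_pos: [0.3848, -0.3706, 0.0868]
eef_rot: [-3.141, -0.001, -0.732]
force: [0.7, 1.4, -2.5]
grip_width: 0.0216
grip_force: 30.0
```

>>> jog_arm --pt "0 0 0.001 0 0 0 -1" --pt "0 0 0.0005 0 0 0 -1" --pt "0 0 0 0 0 0 -1" --pt "0 0 0 0 0 0 -1"

```text
time_s: 25.45
ee_pos: [0.3846, -0.3704, 0.0849]
eef_rot: [-3.141, 0.0, -0.732]
force: [-0.2, 0.3, -2.0]
grip_width: 0.0213
grip_force: 30.0
```

>>> jog_arm --pt "0 0 0.0005 0 0 0 -1" --pt "0 0 0 0 0 0 -1" --pt "0 0 0 0 0 0 -1"

```text
time_s: 25.75
ee_pos: [0.3849, -0.3705, 0.0848]
eef_rot: [-3.141, -0.001, -0.732]
force: [0.5, 1.1, 4.6]
grip_width: 0.0215
grip_force: 30.0
```

>>> jog_arm --pt "0 0 0 0 0 0 1" --pt "0 0 0 0 0 0 1" --pt "0 0 0 0 0 0 1" --pt "0 0 0 0 0 0 1" --pt "0 0 0 0 0 0 1"

```text
time_s: 26.25
ee_pos: [0.3846, -0.3704, 0.0843]
eef_rot: [-3.141, 0.0, -0.732]
force: [-0.4, 0.2, -0.7]
grip_width: 0.0578
grip_force: 0.0
```

>>> jog_arm --pt "0 0 0 0 0 0 1" --pt "0 0 -0.015 0 0 0 1" --pt "0 0 -0.03 0 0 0 1" --pt "0 0 -0.04 0 0 0 1" --pt "0 0 -0.04 0 0 0 1"

```text
time_s: 26.75
ee_pos: [0.3844, -0.3702, 0.2107]
eef_rot: [-3.141, 0.001, -0.732]
force: [0.5, -0.8, -0.1]
grip_width: 0.0937
grip_force: 0.0
```

>>> jog_arm --pt "-0.035 0.035 0 0 0 0 1" --pt "-0.035 0.035 0 0 0 0 1" --pt "-0.03 0.035 0 0 0 0 1" --pt "0 0 0 0 0 0 1"

```text
time_s: 27.15
ee_pos: [0.2366, -0.3823, 0.2098]
eef_rot: [3.141, -0.0, -0.735]
force: [0.8, 0.5, -0.4]
grip_width: 0.0937
grip_force: 0.0
```

Run:
```python
from h import *
t=bgr('top');s=bgr('scene');o=ctrl.get_obs();print(o['ee_pos'],o['force'],o['time_s'])
im=np.zeros((600,800,3),np.uint8);im[:276,:792]=crop(t,198,178,132,46,6);im[278:598,:400]=crop(s,350,150,80,64,5);im[278:598,400:]=crop(s,120,165,100,80,4)
cv2.imwrite('pics/c7.png',im)
```

```text
[ 0.23973643 -0.3820656   0.20969972] [ 0.46890272 -0.76068659  0.16710597] 27.25
```

View pics/c7.png

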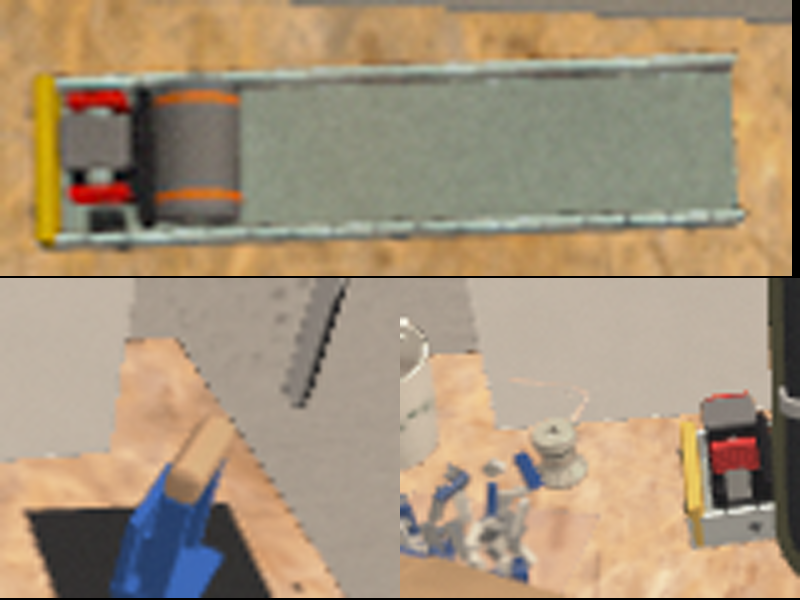

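The roller rests against the stop (crop 150,150), the stop is home, the paddle stands on its mat, and the mug and insulator are undisturbed.

```bash
python3 -c "
from station import ctrl
print(ctrl.hand_in())"
```

```text
the job is handed in; nothing more can be done
None
```

I handed the job in at 27 s: the stop is locked home at the yellow plate, the roller rests against it, the paddle stands upright on its mat, and the mug and insulator were not touched. The final check was by camera and force readings; the hand-in gave no verdict.

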